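Shut down the powered glaze sieve and park its crank

TASK

Shut the glaze sieve down: first set both forward-off-reverse switches (one was left on forward, the other on reverse) to their upright centre off position, without throwing either one through to the opposite direction. Then hold the crank by its loose grip sleeve and wind it clockwise (seen from above), keeping hold of the sleeve all the while it turns, until its arm points at the park lug on the rim, and let go. Leave the pots and other things around standing where they are.

Things in the scene. Friction and masses are not known exactly. Their poses are not given: they have to be found in the camera images.
- sieve: Fixed powered glaze sieve on a white tub, round, 200 mm in diameter and 137 mm high (steel rim ring, steel bridge bar across the top), with a grey motor box on its +x side reaching 125 mm from the axis and a dark steel park lug on its -x side reaching 111 mm. Origin at the centre of its underside; the hand crank turns about its vertical axis.
- crank (a joint): Angle of the hand crank about the sieve's vertical axis: 0 = arm points at the park lug (along the sieve's own -x), growing clockwise as seen from above. Starts between -4.3 and -2.0, so winding clockwise by that amount parks it. There are end stops at -4.7 and +0.5. It stays where it is left; turning it takes about 3 to 5 N at the sleeve.
- crank_grip (a point): Centre of the black upright grip sleeve at the end of the crank's arm: a cylinder 30 mm in diameter and 70 mm tall, 75 mm from the crank's axis, its centre 195 mm above the table; it spins freely on its pin. The steel arm's top is 35 mm below this point; a pin head reaches 5 mm above the sleeve's end.
- crank_sleeve: The grip sleeve itself; origin at the centre of its lower end, 35 mm under point crank_grip. Its yaw means nothing.
- crank_axis (a point): Point on the crank's vertical axis at the height of the sleeve's centre.
- park_lug (a point): Top of the park lug, a dark steel block 30 mm wide with a bright round stud on top, on the sieve's rim 104 mm from the axis, 141 mm above the table; the parked crank arm points at it.
- brush_switch: Fixed grey switch box of the sieve's brush drive, 110 (its x) x 80 (its y) x 55 mm high, origin at the centre of its underside; a three-position toggle stands on the centre of its top, with dark marks either side of the lever's centre. Both boxes look alike. The lever clicks into and stays at forward, off or reverse.
- brush_toggle (a joint): Lean of the brush lever about the box's y axis, pivot 55 mm above the box's origin: 0 upright = off, +0.5 leans to the box's +x (forward), -0.5 to -x (reverse). Starts at forward, about +0.5. The off detent is narrow and weak: it draws the lever in from within about 0.16 rad (about 1 N at the bat); let go farther out, it snaps to the outer position, which takes about 7 N to leave.
- brush_bat (a point): Centre of the black plastic bat (50 mm long, widening upward from 14 to 22 mm diameter) that forms the top of the brush switch's lever: 70 mm from the lever's pivot; the bat's end is at 90 mm, and below 40 mm there is a bare 10 mm rod. Its z axis runs up the lever.
- pump_switch: Fixed grey switch box of the sieve's pump drive, 110 (its x) x 80 (its y) x 55 mm high, origin at the centre of its underside; a three-position toggle stands on the centre of its top, with dark marks either side of the lever's centre. Both boxes look alike. The lever clicks into and stays at forward, off or reverse.
- pump_toggle (a joint): Lean of the pump lever about the box's y axis, pivot 55 mm above the box's origin: 0 upright = off, +0.5 leans to the box's +x (forward), -0.5 to -x (reverse). Starts at reverse, about -0.5. The off detent is narrow and weak: it draws the lever in from within about 0.16 rad (about 1 N at the bat); let go farther out, it snaps to the outer position, which takes about 7 N to leave.
- pump_bat (a point): Centre of the black plastic bat (50 mm long, widening upward from 14 to 22 mm diameter) that forms the top of the pump switch's lever: 70 mm from the lever's pivot; the bat's end is at 90 mm, and below 40 mm there is a bare 10 mm rod. Its z axis runs up the lever.
- glaze_jar: Loose bystander: white lidded jar, 66 mm in diameter, 110 mm tall, close beside the brush switch; origin at the centre of its underside.
- beaker: Loose bystander: red-clay beaker, 68 mm in diameter, 120 mm tall, close beside the pump switch; origin at the centre of its underside.
- tall_bottle: Loose bystander: white bottle, 60 mm in diameter, 190 mm tall, the tallest thing near the work; origin at the centre of its underside.
- mug: Loose bystander: white mug, 72 mm in diameter, 90 mm tall, handle to its +y; origin at the centre of its underside.
- bowl: Loose bystander: red-clay bowl, 120 mm in diameter, 55 mm tall; origin at the centre of its underside.
- paddle_block: Loose bystander: wooden beating block, 180 x 50 x 30 mm, long along its x; origin at the centre of its underside.
- test_cup: Loose bystander: small red-clay cup, 60 mm in diameter, 80 mm tall; origin at the centre of its underside.

How it is judged:
On the way, in this order (a step that is already met when the one before it is completed fails the run):
1. both switches stand at off (value of joint brush_toggle between -0.08 and 0.08 rad and value of joint pump_toggle between -0.08 and 0.08 rad and velocity of joint brush_toggle between -0.1 and 0.1 rad/s and velocity of joint pump_toggle between -0.1 and 0.1 rad/s), for 0.2 s.
2. the crank points at the park lug (value of joint crank between -0.12 and 0.12 rad and velocity of joint crank between -0.1 and 0.1 rad/s), for 0.2 s.
At the end, for the whole second after the job is handed in: Both toggles rest within 0.08 rad of upright (off), the crank rests within 0.12 rad of pointing at the park lug, and every bystander stands upright within 30 mm of where it began (all of step 1 and all of step 2 and distance of each of glaze_jar, beaker, tall_bottle, mug, bowl, paddle_block, test_cup from where it was at the start of the episode below 0.03 m and angle between each of glaze_jar, beaker, tall_bottle, mug, bowl, paddle_block, test_cup's own z axis and vertical below 0.2 rad); the robot touches nothing.
It fails at once if a switch thrown through to the opposite direction (more than 0.3 rad past upright) (value of joint brush_toggle below -0.3 rad or value of joint pump_toggle above 0.3 rad).
It fails at once if the crank turned while a switch was still on ((velocity of joint crank above 0.4 rad/s or velocity of joint crank below -0.4 rad/s) and (value of joint brush_toggle above 0.25 rad or value of joint pump_toggle below -0.25 rad)).
It fails at once if the crank turned while its sleeve was not in the fingers ((velocity of joint crank above 0.4 rad/s or velocity of joint crank below -0.4 rad/s) and contact force between the fingers and crank_sleeve below 0.3 N).
It fails at once if a bystander shoved more than 30 mm or tipped (distance of any of glaze_jar, beaker, tall_bottle, mug, bowl, paddle_block, test_cup from where it was at the start of the episode above 0.03 m or angle between any of glaze_jar, beaker, tall_bottle, mug, bowl, paddle_block, test_cup's own z axis and vertical above 0.35 rad).
It also fails if it takes over 67 s, if anything falls off the work surface, if the arm or the gripper's body presses on something with over 40 N, if the wrist force passes 120 N, or if a joint passes its speed limit or range.

ROBOT

A 6-joint arm with a two-finger parallel gripper is mounted at the origin on the work surface. World frame = base frame: x ahead of the robot, y to its left, z up, the work surface at z = 0. Lengths are in m, angles in rad, forces in N, time in s.
With the tool pointing down it reaches from about 0.375 to 0.925 m from the base axis. Payload 5.7 kg.
Tool frame: the origin (TCP) lies at the very end of the fingers, on their centre line; the grasp point (between the pads) lies 19 mm behind it; z points along the fingers, y is the line along which they close (so a half turn about z gives the same grasp; the last joint's range is limited). The gripper opens to 85 mm and grips with 20 to 120 N. Pads are 22 mm wide; open, the fingers measure 114 mm over their backs; the gripper's body (76 mm by 85 mm) begins 54 mm behind the grasp point. The pads swing forward as they close: fully open they stand 13 mm farther back than shut.
Start: joints at [-1.37, 0.359, 1.51, -0, 1.272, -0.115], TCP at [0.186, -0.57, 0.231] pointing down, gripper open.
Joint ranges: [-2.97, 2.97], [-1.01, 2.36], [0.21, 2.38], [-0.96, 4.11], [0.2, 2.71], [-2.98, 2.98]. Speed limits (rad/s): [2.39, 2.39, 3.14, 3.14, 3.14, 3.14].

INTERFACE

Orientations are given as a rotation vector (axis times angle).
In Python, from cell import * gives the robot as it stands.
- The arm moves only by the shell command python3 -m jog 'ROWS' [FORCE]. ROWS is JSON, a list of rows, each a list of 3 entries, a list of its own where there are three numbers: the shift along the tool's x, y, z each as a share of 0.2 m, from -1 to 1, then the turn, a rotation vector about the tool's x, y, z each as a share of 30 degrees, from -1 to 1, then the closure, from -1 (fully open) to 1 (shut). In form: [[[dx, dy, dz], [wx, wy, wz], hand], ...]. A call has 1 to 12 rows; each row is the pose to reach, as a shift and turn from the pose commanded when the call began, along the tool's axes at that moment; what a row does not reach only later rows make up. A row lasts 1/12 s, in which the tool goes at most 41.7 mm and 7.16 degrees, less where a joint would pass 70% of its speed; a pose out of reach is approached as far as the arm can. A call with a number of a shift or a turn outside -1 to 1 is refused whole. A call with a gripper value outside its range is refused whole. The fingers move at their own pace and stop on an object; FORCE is the grip in N (left out, the last holds). Time passes only in rows, so rows that repeat a pose let the fingers close. It gives the time, the measured TCP pose, the force, the opening and the grip force at its end, in the units of the state.
- get_state(): the state, without advancing time (a new reading comes with each control period).
- camera(name): name is "scene" or "top" or "wrist"; returns the picture (400x640x3 uint8, blue, green, red); there is no depth.
- camera_info(name): a dict with "mtx" (3x3 intrinsics, pixels), "rvec" (rotation vector, rad) and "tvec" (3), from world to camera coordinates, as OpenCV has them; the wrist camera has in their place "T_tool_cam" (4x4, takes a point from camera to tool coordinates, whose origin is the TCP and whose axes are the flange's). Camera axes: x right, y down, z forward; pixel columns grow to the right and rows downward; lengths in m; the calibration is good to about 2 mm. A picture is of the moment at which its call begins: read the wrist's pose just before it. camera_info takes no time and is no camera call.
- job_done(): hands the job in; it is judged then, once.
The state is a dict: "time": time; "joint_positions": joint angles; "dq": joint speeds; "joint_efforts": joint torques, N m; "tcp_pos": TCP position; "tcp_rot": TCP orientation; "ft_force": force on the tool from outside, world axes, zero at the start; "wrist_torque": the same for the moment, N m; "grip_width": opening from 0.0 (shut) to 1.0 (fully open); "grip_force": force on a finger pad.
Only numpy, scipy, OpenCV 4.12 (cv2) and the standard library are available. Lean on these libraries where they do the work, as an engineer would, in place of code of your own. Each camera call takes 0.05 s, during which the arm holds its last target. There are 200 camera calls.

## Working session

There is one attempt and no reset: what is moved stays moved. The work goes in short steps, Python scripts to look and compute and a shell command to move; the robot and the scene stay as the last step left them, time stands still between calls to the robot, and variables do not carry over. Pictures are saved under pics/ and viewed, at most 10 in all, crops included, and the job is handed in when it is done.

```bash
mkdir -p pics; ls
python3 - <<'E'
from cell import *
import cv2
for n in("scene","top"):
    cv2.imwrite(f"pics/{n}0.png",camera(n)); i=camera_info(n); print(n,i)
print(camera_info("wrist")); s=get_state(); print(s)
E
```

```text
pics
scene {'mtx': array([[366.182727  ,   0.        , 317.71191398],
       [  0.        , 366.182727  , 196.69617909],
       [  0.        ,   0.        ,   1.        ]]), 'rvec': array([ 1.89001644,  1.85020513, -0.56462344]), 'tvec': array([-0.02607059, -0.33143254,  1.43367751])}
top {'mtx': array([[483.96469371,   0.        , 317.3408224 ],
       [  0.        , 483.96469371, 203.92462279],
       [  0.        ,   0.        ,   1.        ]]), 'rvec': array([ 2.16485647, -2.16806969,  0.13614357]), 'tvec': array([-0.00530719,  0.51253898,  1.72144016])}
{'mtx': array([[329.34121678,   0.        , 318.30209788],
       [  0.        , 329.34121678, 203.77429218],
       [  0.        ,   0.        ,   1.        ]]), 'T_tool_cam': array([[-1.03904978e-03, -9.52191032e-01, -3.05501488e-01,
         7.86246217e-02],
       [ 9.99999345e-01, -8.42784203e-04, -7.74325322e-04,
        -1.39566415e-03],
       [ 4.79833799e-04, -3.05502093e-01,  9.52191284e-01,
        -1.41773510e-01],
       [ 0.00000000e+00,  0.00000000e+00,  0.00000000e+00,
         1.00000000e+00]])}
{'time': 0.1, 'joint_positions': array([-1.37011311e+00,  3.59407346e-01,  1.51137559e+00, -6.73384092e-06,
        1.27249428e+00, -1.15104086e-01]), 'dq': array([ 0.00040319, -0.00035508, -0.00215903, -0.00148421, -0.00016622,
        0.00056821]), 'joint_efforts': array([ 8.92225817e-04, -5.28648663e+01, -2.79350406e+01, -8.55426083e-05,
        4.92269130e-03, -2.00188197e-05]), 'tcp_pos': array([ 0.18619878, -0.5697046 ,  0.23053335]), 'tcp_rot': array([-3.10085105e+00, -4.93717523e-01,  1.23223789e-04]), 'ft_force': array([0.60018191, 0.3569092 , 0.08825326]), 'wrist_torque': array([ 0.03111873, -0.04300503,  0.0228513 ]), 'grip_force': 0.0, 'grip_width': 0.999420040591734}
```

View pics/scene0.png

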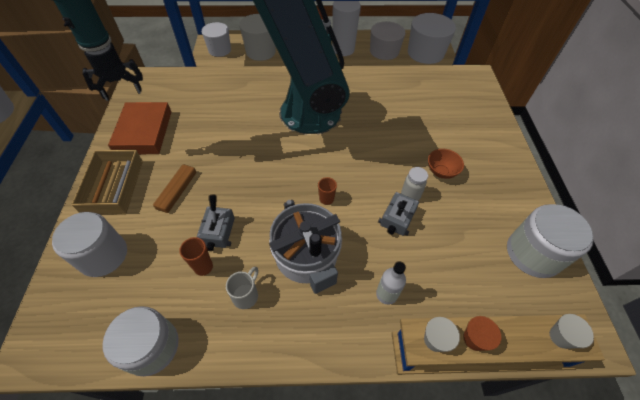

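View pics/top0.png

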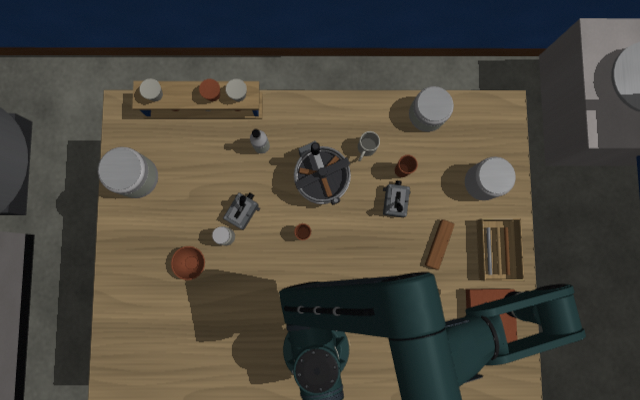

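The scene view shows the sieve at about (307,240), the pump switch with beaker at (214,225), and the brush switch with jar at (400,212). In the top view the sieve is at (322,175), brush at (240,210), pump at (397,200), and the crank sleeve near (315,150). I'll enlarge both views.

Run:
```python
import cv2,numpy as np
t=cv2.imread("pics/top0.png")[120:250,215:425]
cv2.imwrite("pics/top0c.png",cv2.resize(t,None,fx=3.8,fy=3.8,interpolation=cv2.INTER_CUBIC))
t=cv2.imread("pics/scene0.png")[150:310,170:450]
cv2.imwrite("pics/scene0c.png",cv2.resize(t,None,fx=2.8,fy=2.8,interpolation=cv2.INTER_CUBIC))
```

```text
(no output)
```

View pics/top0c.png

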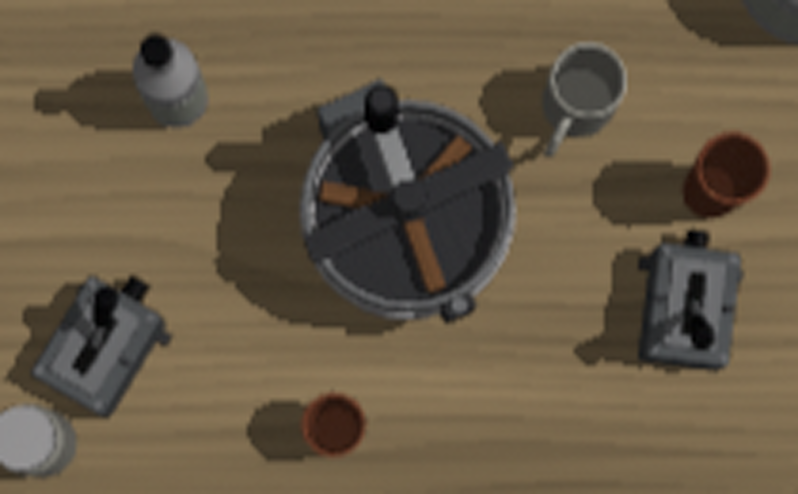

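View pics/scene0c.png

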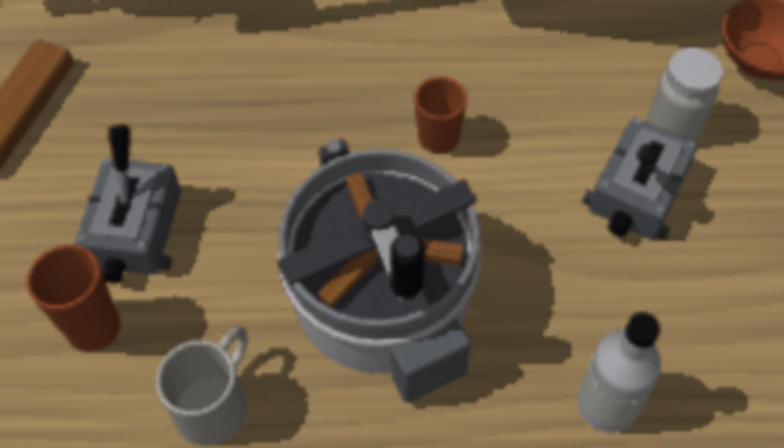

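The crops show these features. In the top crop: rim centre (409,210), lug stud (458,302), sleeve top (381,95). Brush box corners are about (93,278), (163,325), (105,413) and (35,372), with its bat end at (105,298). Pump box corners are about (650,243), (738,255), (725,368) and (643,358), with its bat end at (702,333). Both conduits are on each box's +x end.

```bash
cat > h.py <<'E'
import numpy as np,cv2
from cell import *
from scipy.spatial.transform import Rotation as R
def cam(n,s=None):
    i=camera_info(n)
    if n=="wrist":
        s=s or get_state(); T=np.array(i["T_tool_cam"]); Rt=R.from_rotvec(s["tcp_rot"]).as_matrix()
        return i["mtx"],Rt@T[:3,:3],Rt@T[:3,3]+s["tcp_pos"]
    Rc=cv2.Rodrigues(i["rvec"])[0]; return i["mtx"],Rc.T,-Rc.T@i["tvec"]
def ray(n,uv,s=None):
    K,Rw,o=cam(n,s); d=Rw@np.linalg.inv(K)@np.array([*uv,1.]); return o,d/np.linalg.norm(d)
def plane(n,uv,z,s=None):
    o,d=ray(n,uv,s); return o+d*(z-o[2])/d[2]
def tri(rs):
    A=sum(np.eye(3)-np.outer(d,d) for o,d in rs); b=sum((np.eye(3)-np.outer(d,d))@o for o,d in rs); return np.linalg.solve(A,b)
def delta(p,yaw=None):
    "shift shares in tool axes to world TCP p, and tool-down yaw turn"
    s=get_state(); M=R.from_rotvec(s["tcp_rot"]); return np.round(M.inv().apply(np.array(p)-s["tcp_pos"])/.2,3)
E
python3 - <<'E'
from h import *
np.set_printoptions(precision=4,suppress=True)
T=lambda x,y:(215+(x+.5)/3.8-.5,120+(y+.5)/3.8-.5); S=lambda x,y:(170+(x+.5)/2.8-.5,150+(y+.5)/2.8-.5)
for k,uv,z in [("rim",(409,210),.137),("stud",(458,302),.143),("hub",(410,197),.17),("sleeve",(381,95),.235),
 ("b1",(93,278),.055),("b2",(163,325),.055),("b3",(105,413),.055),("b4",(35,372),.055),("bconduit",(135,290),.03),("bbat",(105,298),.134),
 ("p1",(650,243),.055),("p2",(738,255),.055),("p3",(725,368),.055),("p4",(643,358),.055),("pconduit",(697,240),.03),("pbat",(702,333),.134),
 ("beaker",(733,168),.12),("jar",(25,437),.11),("bottle",(156,50),.19),("cup",(334,423),.08),("mug",(588,84),.09)]:
    print(k,plane("top",T(*uv),z))
for k,a,b in [("stud",(458,302),(333,148)),("sleeve",(381,95),(407,240)),("bbat",(105,298),(650,152)),("pbat",(702,333),(120,130))]:
    print(k,tri([ray("top",T(*a)),ray("scene",S(*b))]))
E
```

```text
rim [ 0.6   -0.022  0.137]
stud [ 0.5158 -0.0653  0.143 ]
hub [ 0.6058 -0.0223  0.17  ]
sleeve [0.6819 0.0035 0.235 ]
b1 [0.5499 0.2734 0.055 ]
b2 [0.5054 0.2072 0.055 ]
b3 [0.4229 0.2601 0.055 ]
b4 [0.4613 0.326  0.055 ]
bconduit [0.5418 0.2371 0.03  ]
bbat [0.5208 0.2503 0.134 ]
p1 [ 0.5829 -0.2512  0.055 ]
p2 [ 0.5714 -0.3342  0.055 ]
p3 [ 0.4643 -0.3194  0.055 ]
p4 [ 0.4738 -0.2426  0.055 ]
pconduit [ 0.5897 -0.3002  0.03  ]
pbat [ 0.4887 -0.2843  0.134 ]
beaker [ 0.6418 -0.3184  0.12  ]
jar [0.3978 0.3237 0.11  ]
bottle [0.7331 0.2008 0.19  ]
cup [0.4118 0.0463 0.08  ]
mug [ 0.7276 -0.1906  0.09  ]
stud [ 0.5165 -0.0677  0.1376]
sleeve [0.6798 0.0019 0.2436]
bbat [0.5213 0.2505 0.1292]
pbat [ 0.4888 -0.2851  0.1346]
```

```bash
python3 -m jog '[[[1,-0.4,-0.1],[0,0,0.8],-1],[[1,-0.4,-0.1],[0,0,0.8],-1],[[1,-0.4,-0.1],[0,0,0.8],-1],[[1,-0.4,-0.1],[0,0,0.8],-1],[[1,-0.4,-0.1],[0,0,0.8],-1],[[1,-0.4,-0.1],[0,0,0.8],-1],[[1,-0.4,-0.1],[0,0,0.8],-1]]'; python3 -c "
from h import *
print(delta([.523,-.287,.25]))"
```

```text
time: 0.68
tcp_pos: [0.3539, -0.4296, 0.2514]
tcp_rot: [-3.137, 0.155, -0.001]
ft_force: [-0.2, -0.9, 0.1]
grip_width: 0.997
grip_force: 0.0
[ 0.771 -0.793  0.008]
```

```bash
python3 -m jog '[[[0.77,-0.79,0],[0,0,0],-1],[[0.77,-0.79,0],[0,0,0],-1],[[0.77,-0.79,0],[0,0,0],-1],[[0.77,-0.79,0],[0,0,0],-1],[[0.77,-0.79,0],[0,0,0],-1],[[0.77,-0.79,0],[0,0,0],-1],[[0.77,-0.79,0],[0,0,0],-1],[[0.77,-0.79,0],[0,0,0],-1],[[0.77,-0.79,0],[0,0,0],-1]]'; python3 -c "
from h import *
import json
s=get_state(); json.dump({k:list(s[k]) for k in('tcp_pos','tcp_rot')},open('s1.json','w'))
cv2.imwrite('pics/w1.png',camera('wrist'))"
```

```text
time: 1.43
tcp_pos: [0.5197, -0.2922, 0.2509]
tcp_rot: [3.137, -0.163, -0.002]
ft_force: [-1.1, -0.2, -0.6]
grip_width: 1.005
grip_force: 0.0
```

View pics/w1.png

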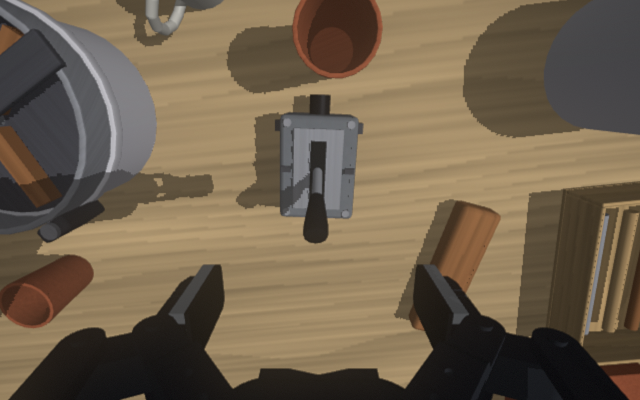

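The wrist view shows the pump box top with corners about (282,115), (357,117), (353,217) and (280,215). The bat leans toward the robot, with its end near (315,231).

Run:
```python
from h import *
import json
s={k:np.array(v) for k,v in json.load(open('s1.json')).items()}
np.set_printoptions(precision=4,suppress=True)
P=np.array([plane("wrist",u,.055,s) for u in [(282,115),(357,117),(353,217),(280,215)]])
c=P.mean(0); d=(P[0]+P[1]-P[2]-P[3])/2; print(P,c,np.linalg.norm(d),np.degrees(np.arctan2(d[1],d[0])))
Q=np.array([plane("wrist",u,.055,s) for u in [(287,122),(350,123),(346,213),(285,211)]]);print(Q.mean(0),Q)
for z in(.130,.134): print("bat",plane("wrist",(315,231),z,s))
c=Q.mean(0)
```

```text
[[ 0.585  -0.2614  0.055 ]
 [ 0.5753 -0.3351  0.055 ]
 [ 0.4703 -0.3235  0.055 ]
 [ 0.4809 -0.2446  0.055 ]] [ 0.5279 -0.2912  0.055 ] 0.1055059593803746 -7.726889697652905
[ 0.5271 -0.29    0.055 ] [[ 0.5778 -0.2654  0.055 ]
 [ 0.5702 -0.3278  0.055 ]
 [ 0.4757 -0.3163  0.055 ]
 [ 0.4849 -0.2507  0.055 ]]
bat [ 0.4892 -0.2846  0.13  ]
bat [ 0.4908 -0.2848  0.134 ]
```

```bash
python3 -c "
from h import *
print(delta([.4945,-.2856,.098]))"
```

```text
[-0.127 -0.021  0.765]
```

```bash
python3 -m jog '[[[-0.12,-0.02,0.15],[0,0,0],-1],[[-0.127,-0.021,0.3],[0,0,0],-1],[[-0.127,-0.021,0.45],[0,0,0],-1],[[-0.127,-0.021,0.6],[0,0,0],-1],[[-0.127,-0.021,0.7],[0,0,0],-1],[[-0.127,-0.021,0.765],[0,0,0],-1],[[-0.127,-0.021,0.765],[0,0,0],-1],[[-0.127,-0.021,0.765],[0,0,0],-1]]' 40
python3 -m jog '[[[0,0,0],[0,0,0],1],[[0,0,0],[0,0,0],1],[[0,0,0],[0,0,0],1],[[0,0,0],[0,0,0],1],[[0,0,0],[0,0,0],1],[[0,0,0],[0,0,0],1],[[0,0,0],[0,0,0],1],[[0,0,0],[0,0,0],1]]' 40; python3 -c "
from h import *
print(delta([.528,-.290,.107]))"
```

```text
time: 2.15
tcp_pos: [0.4948, -0.2849, 0.0979]
tcp_rot: [-3.136, 0.165, 0.003]
ft_force: [-0.4, -0.1, -0.1]
grip_width: 1.002
grip_force: 0.0
time: 2.82
tcp_pos: [0.4966, -0.287, 0.0996]
tcp_rot: [3.132, -0.16, 0.002]
ft_force: [-4.3, -8.7, 4.9]
grip_width: 0.237
grip_force: 39.1
[ 0.158 -0.001 -0.037]
```

```bash
python3 -m jog '[[[0.017,0.005,-0.01],[0,0,0],1],[[0.034,0.007,-0.018],[0,0,0],1],[[0.05,0.007,-0.025],[0,0,0],1],[[0.067,0.007,-0.03],[0,0,0],1],[[0.084,0.007,-0.035],[0,0,0],1],[[0.1,0.007,-0.038],[0,0,0],1],[[0.118,0.007,-0.041],[0,0,0],1],[[0.135,0.007,-0.043],[0,0,0],1],[[0.152,0.007,-0.044],[0,0,0],1],[[0.168,0.007,-0.045],[0,0,0],1],[[0.168,0.007,-0.045],[0,0,0],1],[[0.168,0.007,-0.045],[0,0,0],1]]'; python3 -c "
from h import *
cv2.imwrite('pics/w2.png',cv2.resize(camera('wrist')[80:330,180:460],None,fx=2.2,fy=2.2))"
```

```text
time: 3.82
tcp_pos: [0.5303, -0.2918, 0.1086]
tcp_rot: [3.132, -0.16, 0.003]
ft_force: [-2.3, -8.1, 3.7]
grip_width: 0.239
grip_force: 40.9
```

View pics/w2.png

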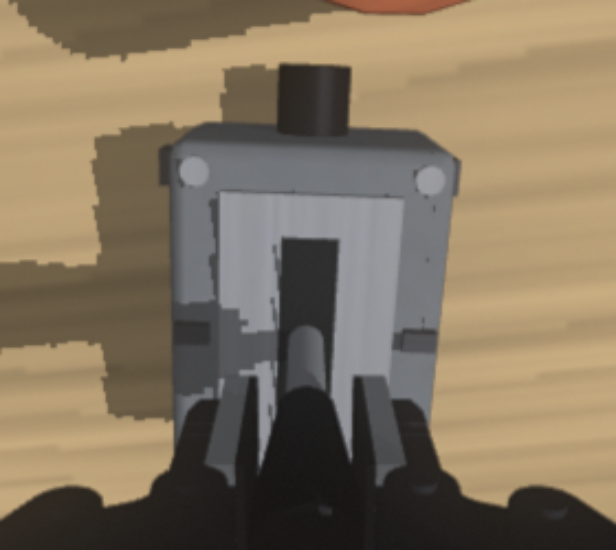

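The close view shows the lever held, with its rod rising at the line of the centre marks, crop (192,333) and (420,342). I'll check the pivot from those marks.

Run:
```python
from h import *
for u in [(267.3,231.4),(370.9,235.5)]: print(plane("wrist",u,.056))
print(get_state()["tcp_pos"])
```

```text
[ 0.53105962 -0.25791398  0.056     ]
[ 0.52130937 -0.32341187  0.056     ]
[ 0.53027449 -0.29182345  0.10866005]
```

```bash
python3 -m jog '[[[-0.01,0,0],[0,0,0],1],[[-0.018,0,0],[0,0,0],1],[[-0.018,0,0],[0,0,0],1],[[-0.018,0,0],[0,0,0],-1],[[-0.018,0,0],[0,0,0],-1],[[-0.018,0,0],[0,0,0],-1],[[-0.018,0,0],[0,0,0],-1],[[-0.018,0,0],[0,0,0],-1],[[-0.018,0,0],[0,0,0],-1],[[-0.018,0,0],[0,0,0],-1]]'
python3 -m jog '[[[0,0,-0.15],[0,0,0],-1],[[0,0,-0.3],[0,0,0],-1],[[0,0,-0.45],[0,0,0],-1],[[0,0,-0.6],[0,0,0],-1],[[0,0,-0.7],[0,0,0],-1],[[0,0,-0.7],[0,0,0],-1],[[0,0,-0.7],[0,0,0],-1]]'; python3 -c "
from h import *
cv2.imwrite('pics/w3.png',camera('wrist'));print(delta([.488,.262,.25]))"
```

```text
time: 4.7
tcp_pos: [0.5259, -0.2883, 0.1072]
tcp_rot: [-3.137, 0.161, 0.0]
ft_force: [0.1, 0.0, 0.1]
grip_width: 0.998
grip_force: 0.0
time: 5.28
tcp_pos: [0.5266, -0.289, 0.2487]
tcp_rot: [3.136, -0.162, 0.004]
ft_force: [0.6, -0.7, 0.1]
grip_width: 0.999
grip_force: 0.0
[-0.471 -2.718 -0.014]
```

View pics/w3.png

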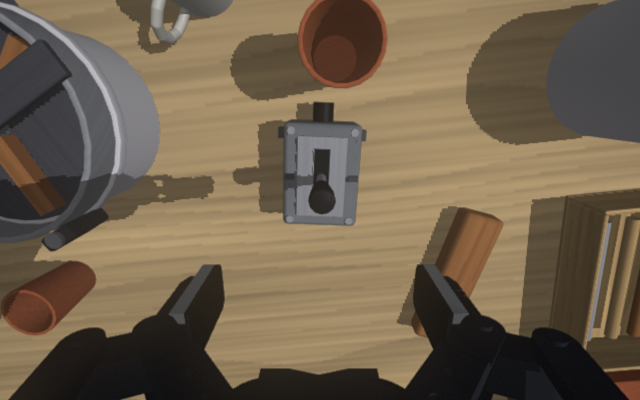

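The wrist view shows the pump lever standing upright, with its bat end at (321,197) over the centre marks. Next is the brush switch.

```bash
python3 -c "
from h import *
print(plane('wrist',(321,199),.145))"
python3 -m jog '[[[-0.16,-1,-0.2],[0,0,0],-1],[[-0.16,-1,-0.2],[0,0,0],-1],[[-0.16,-1,-0.2],[0,0,0],-1],[[-0.16,-1,-0.2],[0,0,0],-1],[[-0.16,-1,-0.2],[0,0,0],-1],[[-0.16,-1,-0.2],[0,0,0],-1],[[-0.16,-1,-0.2],[0,0,0],-1],[[-0.16,-1,-0.2],[0,0,0],-1]]'
python3 -m jog '[[[-0.16,-1,0],[0,0,0],-1],[[-0.16,-1,0],[0,0,0],-1],[[-0.16,-1,0],[0,0,0],-1],[[-0.16,-1,0],[0,0,0],-1],[[-0.16,-1,0],[0,0,0],-1],[[-0.16,-1,0],[0,0,0],-1],[[-0.16,-1,0],[0,0,0],-1],[[-0.16,-1,0],[0,0,0],-1]]'
python3 -m jog '[[[-0.15,-0.72,0.2],[0,0,0.85],-1],[[-0.15,-0.72,0.2],[0,0,0.85],-1],[[-0.15,-0.72,0.2],[0,0,0.85],-1],[[-0.15,-0.72,0.2],[0,0,0.85],-1],[[-0.15,-0.72,0.2],[0,0,0.85],-1],[[-0.15,-0.72,0.2],[0,0,0.85],-1],[[-0.15,-0.72,0.2],[0,0,0.85],-1],[[-0.15,-0.72,0.2],[0,0,0.85],-1],[[-0.15,-0.72,0.2],[0,0,0.85],-1]]'
python3 -c "
from h import *
import json
s=get_state(); json.dump({k:list(s[k]) for k in('tcp_pos','tcp_rot')},open('s1.json','w'))
cv2.imwrite('pics/w4.png',camera('wrist'))"
```

```text
[ 0.52925251 -0.28918929  0.145     ]
time: 6.0
tcp_pos: [0.5141, -0.0863, 0.286]
tcp_rot: [3.137, -0.16, -0.003]
ft_force: [0.2, -0.2, -1.3]
grip_width: 1.001
grip_force: 0.0
time: 6.67
tcp_pos: [0.5036, 0.1145, 0.2864]
tcp_rot: [3.136, -0.163, -0.002]
ft_force: [-0.5, 0.5, -0.5]
grip_width: 0.999
grip_force: 0.0
time: 7.42
tcp_pos: [0.4892, 0.2605, 0.2478]
tcp_rot: [-3.023, 0.853, -0.001]
ft_force: [-0.1, -0.3, 0.7]
grip_width: 1.002
grip_force: 0.0
```

View pics/w4.png

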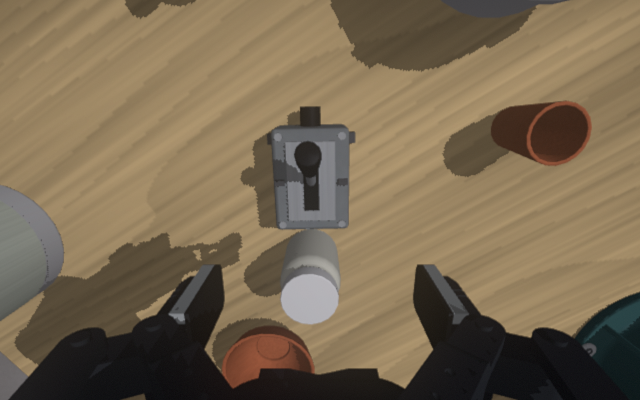

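The wrist view shows the brush box with screws (278,134), (343,134), (341,224) and (282,225), marks (281,182) and (343,182), and the bat end at (308,155). The jar is clear behind it.

Run:
```python
from h import *
import json
s={k:np.array(v) for k,v in json.load(open('s1.json')).items()}
np.set_printoptions(precision=4,suppress=True)
Q=np.array([plane("wrist",u,.055,s) for u in [(278,134),(343,134),(341,224),(282,225)]])
d=(Q[0]+Q[1]-Q[2]-Q[3])/2; yaw=np.arctan2(d[1],d[0]); c=Q.mean(0)
M=np.array([plane("wrist",u,.056,s) for u in [(281,182),(343,182)]])
print(c,np.degrees(yaw),M.mean(0),M)
print("bat",plane("wrist",(308,155),.134,s))
x=np.array([np.cos(yaw),np.sin(yaw),0]); p=(c+M.mean(0))/2
a=p+.0336*x; a[2]=.098; b=p.copy(); b[2]=.107; print(p,a,b,delta(a),delta(b)-delta(a))
```

```text
[0.4896 0.2709 0.055 ] -31.352401948239375 [0.4885 0.2703 0.056 ] [[0.5054 0.2978 0.056 ]
 [0.4716 0.2428 0.056 ]]
bat [0.5242 0.25   0.134 ]
[0.489  0.2706 0.0555] [0.5177 0.2531 0.098 ] [0.489  0.2706 0.107 ] [ 0.141 -0.042  0.749] [-0.168  0.    -0.045]
```

```bash
python3 -m jog '[[[0.141,-0.042,0.15],[0,0,0],-1],[[0.141,-0.042,0.3],[0,0,0],-1],[[0.141,-0.042,0.45],[0,0,0],-1],[[0.141,-0.042,0.6],[0,0,0],-1],[[0.141,-0.042,0.7],[0,0,0],-1],[[0.141,-0.042,0.75],[0,0,0],-1],[[0.141,-0.042,0.75],[0,0,0],-1],[[0.141,-0.042,0.75],[0,0,0],-1]]' 40
python3 -m jog '[[[0,0,0],[0,0,0],1],[[0,0,0],[0,0,0],1],[[0,0,0],[0,0,0],1],[[0,0,0],[0,0,0],1],[[0,0,0],[0,0,0],1],[[0,0,0],[0,0,0],1],[[0,0,0],[0,0,0],1],[[0,0,0],[0,0,0],1]]' 40
python3 -m jog '[[[-0.017,0,-0.01],[0,0,0],1],[[-0.034,0,-0.018],[0,0,0],1],[[-0.05,0,-0.025],[0,0,0],1],[[-0.067,0,-0.03],[0,0,0],1],[[-0.084,0,-0.035],[0,0,0],1],[[-0.1,0,-0.038],[0,0,0],1],[[-0.118,0,-0.041],[0,0,0],1],[[-0.135,0,-0.043],[0,0,0],1],[[-0.152,0,-0.044],[0,0,0],1],[[-0.165,0,-0.045],[0,0,0],1],[[-0.165,0,-0.045],[0,0,0],1],[[-0.165,0,-0.045],[0,0,0],1]]'
```

```text
time: 8.13
tcp_pos: [0.5173, 0.2544, 0.0978]
tcp_rot: [-3.024, 0.851, -0.0]
ft_force: [0.4, -0.5, 0.1]
grip_width: 1.005
grip_force: 0.0
time: 8.8
tcp_pos: [0.5166, 0.254, 0.0981]
tcp_rot: [3.023, -0.849, 0.0]
ft_force: [-1.7, -1.7, 7.0]
grip_width: 0.239
grip_force: 38.9
time: 9.8
tcp_pos: [0.4883, 0.2708, 0.1073]
tcp_rot: [3.023, -0.849, 0.001]
ft_force: [-2.5, -5.8, 9.8]
grip_width: 0.243
grip_force: 40.9
```

```bash
python3 -m jog '[[[0,0,0],[0,0,0],-1],[[0,0,0],[0,0,0],-1],[[0,0,0],[0,0,0],-1],[[0,0,0],[0,0,0],-1],[[0,0,0],[0,0,0],-1],[[0,0,0],[0,0,0],-1],[[0,0,0],[0,0,0],-1],[[0,0,0],[0,0,0],-1]]'
python3 -m jog '[[[0,0,-0.15],[0,0,0],-1],[[0,0,-0.3],[0,0,0],-1],[[0,0,-0.45],[0,0,0],-1],[[0,0,-0.6],[0,0,0],-1],[[0,0,-0.7],[0,0,0],-1],[[0,0,-0.7],[0,0,0],-1],[[0,0,-0.7],[0,0,0],-1]]'; python3 -c "
from h import *
np.set_printoptions(precision=4,suppress=True)
im=camera('wrist');cv2.imwrite('pics/w5.png',im)
c=im[110:235,265:360]; m=(c.max(2)<45).astype(np.uint8); m=cv2.morphologyEx(m,cv2.MORPH_OPEN,np.ones((11,11),np.uint8))
n,l,st,ce=cv2.connectedComponentsWithStats(m)
for i in range(1,n): u=ce[i]+[265,110]; print(u,st[i],plane('wrist',u,.145),plane('wrist',u,.134))
print(delta([.68,.003,.29]))"
```

```text
time: 10.47
tcp_pos: [0.4886, 0.272, 0.1063]
tcp_rot: [-3.024, 0.85, 0.0]
ft_force: [0.6, 0.7, -0.4]
grip_width: 0.998
grip_force: 0.0
time: 11.05
tcp_pos: [0.4894, 0.2723, 0.2475]
tcp_rot: [-3.022, 0.85, -0.004]
ft_force: [-0.1, -0.2, -0.3]
grip_width: 1.005
grip_force: 0.0
[318.7018 203.3309] [ 45  85  19  17 275] [0.4888 0.2729 0.145 ] [0.4857 0.2747 0.134 ]
[ 1.518  0.648 -0.22 ]
```

```bash
python3 -m jog '[[[0.62,0.48,-0.38],[0,0,0],-1],[[0.62,0.48,-0.38],[0,0,0],-1],[[0.62,0.48,-0.38],[0,0,0],-1],[[0.62,0.48,-0.38],[0,0,0],-1],[[0.62,0.48,-0.38],[0,0,0],-1],[[0.62,0.48,-0.38],[0,0,0],-1],[[0.62,0.48,-0.38],[0,0,0],-1]]'
python3 -m jog '[[[0.62,0.48,-0.38],[0,0,0],-1],[[0.62,0.48,-0.38],[0,0,0],-1],[[0.62,0.48,-0.38],[0,0,0],-1],[[0.62,0.48,-0.38],[0,0,0],-1],[[0.62,0.48,-0.38],[0,0,0],-1],[[0.62,0.48,-0.38],[0,0,0],-1],[[0.62,0.48,-0.38],[0,0,0],-1],[[0.62,0.48,-0.38],[0,0,0],-1]]'
python3 -c "
from h import *
import json
s=get_state(); json.dump({k:list(s[k]) for k in('tcp_pos','tcp_rot')},open('s1.json','w'))
cv2.imwrite('pics/w6.png',camera('wrist'))"
```

```text
time: 11.68
tcp_pos: [0.5435, 0.1255, 0.3205]
tcp_rot: [3.023, -0.852, -0.005]
ft_force: [-0.5, -0.4, -0.9]
grip_width: 0.998
grip_force: 0.0
time: 12.35
tcp_pos: [0.5989, -0.0189, 0.3963]
tcp_rot: [-3.025, 0.847, 0.006]
ft_force: [0.2, -0.7, -0.5]
grip_width: 1.002
grip_force: 0.0
```

View pics/w6.png

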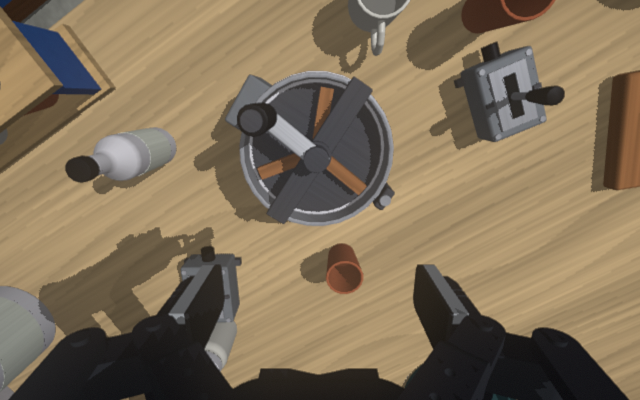

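The wrist view shows the sleeve's top face at about (258,118), the rim outline centred at about (316.5,148), the hub at (317,158) and the lug stud at (387,194).

Run:
```python
from h import *
import json
s={k:np.array(v) for k,v in json.load(open('s1.json')).items()}
np.set_printoptions(precision=4,suppress=True)
st=plane("wrist",(387,194),.143,s); rim=plane("wrist",(316.5,148),.137,s); sl=plane("wrist",(258,118),.232,s)
print("stud",st,"rim",rim,"hub",plane("wrist",(317,158),.165,s),"sleeve",sl)
ax=rim[:2]; 
for a,b in((st,"stud"),(sl,"sleeve")):
    v=a[:2]-ax; print(b,np.linalg.norm(v),np.degrees(np.arctan2(v[1],v[0])))
T=lambda x,y:(215+(x+.5)/3.8-.5,120+(y+.5)/3.8-.5)
S=lambda x,y:(170+(x+.5)/2.8-.5,150+(y+.5)/2.8-.5)
print(tri([ray("wrist",(258,118),s),ray("top",T(381,95)),ray("scene",S(407,240))]), tri([ray("wrist",(387,194),s),ray("top",T(458,302)),ray("scene",S(333,148))]))
```

```text
stud [ 0.5227 -0.0714  0.143 ] rim [ 0.6166 -0.0256  0.137 ] hub [ 0.6101 -0.0225  0.165 ] sleeve [ 0.6787 -0.0024  0.232 ]
stud 0.10447338109279476 -154.00088885353645
sleeve 0.06630916140376886 20.462313308421304
[ 0.6791 -0.      0.2406] [ 0.5175 -0.0691  0.136 ]
```

```bash
python3 -c "
from h import *
print(delta([.6794,-.0005,.184]))"
```

```text
[ 0.3   -0.288  1.062]
```

```bash
python3 -m jog '[[[0.3,-0.288,0.2],[0,0,0],-1],[[0.3,-0.288,0.3],[0,0,0],-1],[[0.3,-0.288,0.4],[0,0,0],-1],[[0.3,-0.288,0.55],[0,0,0],-1],[[0.3,-0.288,0.7],[0,0,0],-1],[[0.3,-0.288,0.8],[0,0,0],-1],[[0.3,-0.288,0.9],[0,0,0],-1],[[0.3,-0.288,1],[0,0,0],-1],[[0.3,-0.288,1],[0,0,0],-1],[[0.3,-0.288,1],[0,0,0],-1]]' 60
python3 -m jog '[[[0,0,0.03],[0,0,0],-1],[[0,0,0.06],[0,0,0],-1],[[0,0,0.06],[0,0,0],0.2],[[0,0,0.06],[0,0,0],0.2],[[0,0,0.06],[0,0,0],0.2],[[0,0,0.06],[0,0,0],0.2],[[0,0,0.06],[0,0,0],0.2]]'
```

```text
time: 13.23
tcp_pos: [0.6797, -0.0016, 0.1968]
tcp_rot: [3.025, -0.848, -0.007]
ft_force: [-0.8, 0.3, 0.2]
grip_width: 0.998
grip_force: 0.0
time: 13.82
tcp_pos: [0.6825, -0.0029, 0.1872]
tcp_rot: [-3.023, 0.85, -0.003]
ft_force: [1.9, 2.9, 1.9]
grip_width: 0.402
grip_force: 1.4
```

```bash
python3 -m jog '[[[0,0,0],[0,0,0],1],[[0,0,0],[0,0,0],1],[[0,0,0],[0,0,0],1],[[0,0,0],[0,0,0],1],[[0,0,0],[0,0,0],1]]' 60
python3 - <<'E'
from h import *
s=get_state(); np.set_printoptions(precision=3,suppress=True)
M=R.from_rotvec(s["tcp_rot"]); print(M.as_matrix())
E
```

```text
time: 14.23
tcp_pos: [0.683, -0.0027, 0.1876]
tcp_rot: [-3.023, 0.85, -0.005]
ft_force: [3.0, 3.9, 5.8]
grip_width: 0.338
grip_force: 59.1
[[ 0.854 -0.521  0.004]
 [-0.521 -0.854  0.001]
 [ 0.003 -0.003 -1.   ]]
```

```bash
cat > arc.py <<'E'
from h import *
import sys
# arc.py cx cy axisx axisy step n : rows (x,y shares) clockwise from commanded (cx,cy)
cx,cy,ax,ay,st,n=map(float,sys.argv[1:]); M=R.from_rotvec(get_state()["tcp_rot"])
a=np.arctan2(cy-ay,cx-ax); v=np.array([cx-ax,cy-ay]); r0=np.hypot(*v)
for k in range(1,int(n)+1):
    r=r0+(.075-r0)*min(1,k/6); t=a-k*st
    print(np.round(M.inv().apply([ax+r*np.cos(t)-cx,ay+r*np.sin(t)-cy,0])[:2]/.2,3),np.round([ax+r*np.cos(t),ay+r*np.sin(t)],4),round(np.degrees(t),1))
E
python3 arc.py .681 -.002 .6105 -.0235 .06 12
```

```text
[0.017 0.014] [ 0.6824 -0.0062] 13.5
[0.033 0.03 ] [ 0.6835 -0.0105] 10.1
[0.048 0.046] [ 0.6844 -0.0149] 6.6
[0.062 0.064] [ 0.685  -0.0193] 3.2
[0.075 0.082] [ 0.6853 -0.0238] -0.2
[0.087 0.101] [ 0.6853 -0.0283] -3.7
[0.097 0.121] [ 0.6849 -0.0328] -7.1
[0.106 0.142] [ 0.6842 -0.0372] -10.5
[0.113 0.163] [ 0.6833 -0.0416] -14.0
[0.119 0.185] [ 0.6821 -0.046 ] -17.4
[0.124 0.207] [ 0.6806 -0.0502] -20.9
[0.127 0.229] [ 0.6789 -0.0544] -24.3
```

```bash
python3 -m jog '[[[0.017,0.014,0],[0,0,0],1],[[0.033,0.03,0],[0,0,0],1],[[0.048,0.046,0],[0,0,0],1],[[0.062,0.064,0],[0,0,0],1],[[0.075,0.082,0],[0,0,0],1],[[0.087,0.101,0],[0,0,0],1],[[0.097,0.121,0],[0,0,0],1],[[0.106,0.142,0],[0,0,0],1],[[0.113,0.163,0],[0,0,0],1],[[0.119,0.185,0],[0,0,0],1],[[0.124,0.207,0],[0,0,0],1],[[0.127,0.229,0],[0,0,0],1]]' 60
python3 arc.py .679 -.0544 .6105 -.0235 .06 12
```

```text
time: 15.23
tcp_pos: [0.6789, -0.0549, 0.1876]
tcp_rot: [-3.023, 0.85, 0.001]
ft_force: [-2.8, 5.2, 9.0]
grip_width: 0.339
grip_force: 59.5
[0.002 0.022] [ 0.677  -0.0584] -27.7
[0.003 0.045] [ 0.6748 -0.0624] -31.2
[0.002 0.067] [ 0.6723 -0.0661] -34.6
[-0.    0.09] [ 0.6696 -0.0697] -38.0
[-0.003  0.112] [ 0.6667 -0.0732] -41.5
[-0.008  0.134] [ 0.6636 -0.0764] -44.9
[-0.014  0.156] [ 0.6603 -0.0795] -48.3
[-0.021  0.177] [ 0.6569 -0.0824] -51.8
[-0.03   0.198] [ 0.6533 -0.0851] -55.2
[-0.039  0.218] [ 0.6495 -0.0876] -58.7
[-0.05   0.238] [ 0.6456 -0.0898] -62.1
[-0.062  0.257] [ 0.6416 -0.0918] -65.5
```

```bash
python3 -m jog '[[[0.002,0.022,0],[0,0,0],1],[[0.003,0.045,0],[0,0,0],1],[[0.002,0.067,0],[0,0,0],1],[[0,0.09,0],[0,0,0],1],[[-0.003,0.112,0],[0,0,0],1],[[-0.008,0.134,0],[0,0,0],1],[[-0.014,0.156,0],[0,0,0],1],[[-0.021,0.177,0],[0,0,0],1],[[-0.03,0.198,0],[0,0,0],1],[[-0.039,0.218,0],[0,0,0],1],[[-0.05,0.238,0],[0,0,0],1],[[-0.062,0.257,0],[0,0,0],1]]' 60
python3 arc.py .6416 -.0918 .6105 -.0235 .06 12
```

```text
time: 16.23
tcp_pos: [0.642, -0.0914, 0.1875]
tcp_rot: [-3.022, 0.849, -0.0]
ft_force: [0.2, 8.4, 8.8]
grip_width: 0.336
grip_force: 59.5
[-0.013  0.018] [ 0.6374 -0.0935] -69.0
[-0.027  0.036] [ 0.6332 -0.095 ] -72.4
[-0.043  0.052] [ 0.6289 -0.0962] -75.8
[-0.059  0.068] [ 0.6245 -0.0972] -79.3
[-0.076  0.082] [ 0.62   -0.0979] -82.7
[-0.094  0.096] [ 0.6155 -0.0983] -86.1
[-0.113  0.108] [ 0.611  -0.0985] -89.6
[-0.132  0.119] [ 0.6065 -0.0984] -93.0
[-0.153  0.13 ] [ 0.6021 -0.098 ] -96.5
[-0.173  0.138] [ 0.5976 -0.0974] -99.9
[-0.194  0.146] [ 0.5932 -0.0965] -103.3
[-0.216  0.152] [ 0.5889 -0.0953] -106.8
```

```bash
python3 -m jog '[[[-0.013,0.018,0],[0,0,0],1],[[-0.027,0.035,0],[0,0,0],1],[[-0.043,0.05,0],[0,0,0],1],[[-0.059,0.065,0],[0,0,0],1],[[-0.076,0.078,0],[0,0,0],1],[[-0.094,0.09,0],[0,0,0],1],[[-0.113,0.102,0],[0,0,0],1],[[-0.133,0.112,0],[0,0,0],1],[[-0.154,0.123,0],[0,0,0],1],[[-0.174,0.131,0],[0,0,0],1],[[-0.195,0.139,0],[0,0,0],1],[[-0.217,0.145,0],[0,0,0],1]]' 60
python3 arc.py .5893 -.0941 .6105 -.0225 .06 13
```

```text
time: 17.23
tcp_pos: [0.5914, -0.0954, 0.1876]
tcp_rot: [-3.024, 0.85, -0.007]
ft_force: [4.1, 2.3, 5.4]
grip_width: 0.335
grip_force: 59.3
[-0.022  0.005] [ 0.585  -0.0928] -109.9
[-0.044  0.009] [ 0.5808 -0.0911] -113.4
[-0.066  0.012] [ 0.5768 -0.0893] -116.8
[-0.088  0.014] [ 0.5728 -0.0872] -120.2
[-0.111  0.014] [ 0.5689 -0.0849] -123.7
[-0.133  0.012] [ 0.5652 -0.0823] -127.1
[-0.156  0.009] [ 0.5617 -0.0795] -130.6
[-0.178  0.005] [ 0.5584 -0.0765] -134.0
[-0.2 -0. ] [ 0.5553 -0.0732] -137.4
[-0.221 -0.007] [ 0.5523 -0.0698] -140.9
[-0.242 -0.015] [ 0.5496 -0.0663] -144.3
[-0.262 -0.025] [ 0.5471 -0.0625] -147.7
[-0.282 -0.035] [ 0.5448 -0.0586] -151.2
```

```bash
python3 -m jog '[[[-0.022,0.005,0],[0,0,0],1],[[-0.044,0.009,0],[0,0,0],1],[[-0.066,0.012,0],[0,0,0],1],[[-0.088,0.014,0],[0,0,0],1],[[-0.111,0.014,0],[0,0,0],1],[[-0.133,0.012,0],[0,0,0],1],[[-0.156,0.009,0],[0,0,0],1],[[-0.178,0.005,0],[0,0,0],1],[[-0.2,0,0],[0,0,0],1],[[-0.221,-0.007,0],[0,0,0],1],[[-0.242,-0.015,0],[0,0,0],1],[[-0.262,-0.025,0],[0,0,0],1]]' 60
python3 -c "
from h import *
import json
s=get_state(); json.dump({k:list(s[k]) for k in('tcp_pos','tcp_rot')},open('s1.json','w'))
im=camera('wrist'); cv2.imwrite('pics/w7.png',im)
cv2.imwrite('pics/mix.png',np.vstack([im[0:300,120:520],]).repeat(2,0).repeat(2,1))
cv2.imwrite('pics/t7.png',camera('top'))"
```

```text
time: 18.23
tcp_pos: [0.5489, -0.065, 0.1876]
tcp_rot: [3.023, -0.85, 0.006]
ft_force: [2.7, -2.7, 7.3]
grip_width: 0.334
grip_force: 59.3
```

View pics/mix.png

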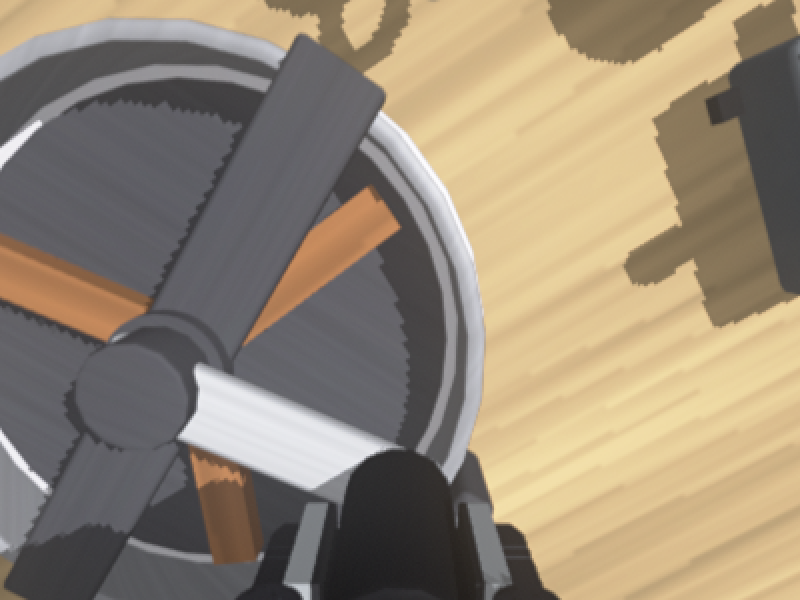

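The close view shows the crank arm nearly over the lug, with the lug's edge at crop (470,470) just past the sleeve. I'll fit the axis from the path measured so far.

Run:
```python
from h import *
from scipy.optimize import least_squares
P=np.array([(.683,-.0027),(.6789,-.0549),(.642,-.0914),(.5914,-.0954),(.5489,-.065)])
f=lambda q:np.hypot(*(P-q[:2]).T)-.075
q=least_squares(f,[.61,-.023]).x; print(q,f(q))
for st in [(.5175,-.0691),(.5227,-.0714),(.5158,-.0653),(.5165,-.0677)]:
    v=np.array(st)-q; print(np.hypot(*v),np.degrees(np.arctan2(v[1],v[0])))
v=P[-1]-q; print("now",np.degrees(np.arctan2(v[1],v[0])))
```

```text
[ 0.61096575 -0.02305612] [-1.44778392e-04  2.72922588e-05  6.00462405e-05 -5.69824970e-05
 -9.04080683e-05]
0.1041915837574988 -153.77383511108346
0.10063783652496427 -151.29011593166183
0.1041204407948393 -156.0636642069671
0.1044837535981921 -154.70489624346808
now -145.9492707109926
```

```bash
python3 -m jog '[[[-0.01,-0.005,0],[0,0,0],1],[[-0.02,-0.01,0],[0,0,0],1],[[-0.03,-0.015,0],[0,0,0],1],[[-0.038,-0.02,0],[0,0,0],1],[[-0.038,-0.02,0],[0,0,0],1],[[-0.038,-0.02,0],[0,0,0],1]]' 60
python3 - <<'E'
from h import *
s=get_state(); v=s["tcp_pos"][:2]-[.611,-.0231]; print(np.hypot(*v),np.degrees(np.arctan2(v[1],v[0])),s["tcp_pos"])
E
```

```text
time: 18.83
tcp_pos: [0.5443, -0.0573, 0.1876]
tcp_rot: [3.023, -0.85, 0.005]
ft_force: [1.1, -0.5, 7.2]
grip_width: 0.337
grip_force: 59.5
0.07500024712521464 -152.8285018519068 [ 0.54427651 -0.05734927  0.18755916]
```

```bash
python3 -m jog '[[[-0.003,-0.003,0],[0,0,0],1],[[-0.003,-0.003,0],[0,0,0],1],[[-0.003,-0.003,0],[0,0,0],-1],[[-0.003,-0.003,0],[0,0,0],-1],[[-0.003,-0.003,0],[0,0,0],-1],[[-0.003,-0.003,0],[0,0,0],-1],[[-0.003,-0.003,0],[0,0,0],-1],[[-0.003,-0.003,0],[0,0,0],-1],[[-0.003,-0.003,0],[0,0,0],-1]]'
python3 -m jog '[[[0,0,-0.1],[0,0,0],-1],[[0,0,-0.25],[0,0,0],-1],[[0,0,-0.4],[0,0,0],-1],[[0,0,-0.6],[0,0,0],-1],[[0,0,-0.8],[0,0,0],-1],[[0,0,-1],[0,0,0],-1],[[0,0,-1],[0,0,0],-1],[[0,0,-1],[0,0,0],-1]]'
python3 - <<'E'
from h import *
import json
s=get_state(); im=camera('wrist'); cv2.imwrite('pics/w8.png',im)
K,Rw,o=cam("wrist",s)
px=lambda p:(K@(Rw.T@(np.array(p)-o)))[:2]/(K@(Rw.T@(np.array(p)-o)))[2]
print("pred sleeve",px([.5437,-.0564,.235]),"stud",px([.5175,-.069,.143]),"axis",px([.611,-.0231,.165]))
u=px([.5437,-.0564,.235]).astype(int); x0,y0=u-35
c=im[y0:y0+70,x0:x0+70]; m=cv2.morphologyEx((c.max(2)<50).astype(np.uint8),cv2.MORPH_OPEN,np.ones((9,9),np.uint8))
n,l,st,ce=cv2.connectedComponentsWithStats(m)
for i in range(1,n): print(ce[i]+[x0,y0],st[i]+[x0,y0,0,0,0])
# arm: bright pixels between hub and sleeve
h=px([.611,-.0231,.165]); g=cv2.cvtColor(im,cv2.COLOR_BGR2GRAY)
a=px([.577,-.0397,.16]).astype(int); x,y=a-28; c=g[y:y+56,x:x+56]; hs=cv2.cvtColor(im[y:y+56,x:x+56],cv2.COLOR_BGR2HSV)
m=((c>130)&(hs[...,1]<50)).astype(np.uint8); k=cv2.findContours(m,0,2)[0]; k=max(k,key=cv2.contourArea); r=cv2.minAreaRect(k); b=cv2.boxPoints(r)+[x,y]
W=np.array([plane("wrist",q,.160,s) for q in b]); e=[W[1]-W[0],W[2]-W[1]]; e=max(e,key=np.linalg.norm); print(r,"arm dir",np.degrees(np.arctan2(e[1],e[0])),W.mean(0))
E
```

```text
time: 19.58
tcp_pos: [0.5429, -0.0553, 0.1861]
tcp_rot: [-3.024, 0.85, 0.001]
ft_force: [0.7, 0.1, 0.7]
grip_width: 0.999
grip_force: 0.0
time: 20.25
tcp_pos: [0.5446, -0.0557, 0.3893]
tcp_rot: [-3.024, 0.85, -0.01]
ft_force: [-0.5, -0.2, -1.2]
grip_width: 1.002
grip_force: 0.0
pred sleeve [321.23901627 186.96322955] stud [340.91981229 180.49116068] axis [262.96227817 135.46458071]
[320.15544041 167.78756477] [312 162  17  12 193]
((28.225322723388672, 29.446353912353516), (48.02043151855469, 18.34341049194336), 31.607500076293945) arm dir -153.20480409608334 [ 0.57600285 -0.03848236  0.16      ]
```

```bash
python3 -c "
from cell import *
print(job_done())"
```

```text
the job is handed in; nothing more can be done
None
```

I set both switches upright to off and wound the crank clockwise by its sleeve. I left it within about 1° of my estimate of the park-lug direction (about ±2° uncertain, 6.9° allowed), released it, raised the arm clear and handed the job in at about 20 s. I did not re-check the bystanders with a picture, and the judge returned no verdict.

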